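# Snap the bearing cover home and close the gear housing

## Task

The bearing cover in the open plywood gear housing is only started on its hub: take the seating tool from its board and press the cover squarely down with the tool, not with the fingers and without hammering or cocking it, until it snaps fully home. Stand the tool upright on its board again and let go of it, then lower the housing's lid gently until it is fully closed, leaving the other things on the bench alone.

Things in the scene. Friction and masses are not known exactly. Their poses are not given: they have to be found in the camera images.
- gearbox: Low open plywood housing fixed to the bench, 170 mm along its own x, 200 mm along its own y, 46 mm high, walls and floor 9 mm; origin at the centre of its underside, z up. Its lid is hinged along the top edge of its +x side. On its floor lies a plywood gear, 134 mm over the teeth, with an aluminium hub (58 mm diameter, top 38 mm above the bench) exactly at its centre; the black bearing cover sits on the hub.
- cover: The snap-fit bearing cover: a flat black plastic disc, 46 mm diameter, 5 mm thick; origin at the centre of its underside, z up when square. It rocks up to 0.2 rad on a stiff spring (1.2 N m per rad) if it is pressed off-centre or with a tilted tool.
- cover_top (a point): Centre of the cover's flat top face, z up when square; 52 mm above the bench at the start, 43 mm when home.
- cover_travel (a joint): How far the cover has been pressed down: 0 at the start, 0.009 m fully home (disc lying on the hub). It resists with about 12 N at first, less and less towards half way; just past half way it snaps over, goes down on its own and stays home. Left short of that it stays part-way or comes back up.
- lid (a joint): Lid angle: 0 closed (lying flat on the housing's rim), 1.57 upright; starts open at 1.65 to 1.9, stop at 2.0. A stiff hinge (0.25 N m of friction) keeps it wherever it is left; it needs about 2 to 3 N near its edge to move.
- lid_hinge (a point): Middle of the lid's hinge axis, on the lid's inner face, 46.5 mm above the bench, 85 mm from the housing's centre along the housing's x; the axes turn with the lid: -x runs from the hinge to the free edge, y along the hinge, z out of the outer face (up when closed).
- lid_edge (a point): Middle of the lid's free edge on the outer face (the side that is on top when closed), 170 mm from the hinge axis. The lid is a plain plywood panel, 170 x 200 x 9 mm, with no handle.
- seater: The seating tool, loose (about 0.28 kg), standing upright on the board: a round steel foot 36 mm diameter and 20 mm high with a flat pressing face, a 24 mm neck up to 30 mm, and a dark round wooden handle 30 mm diameter from 30 to 95 mm above the face. Origin at the centre of the pressing face (its underside), z up through the handle.
- board: The tool's board: plywood square 100 x 100 x 12 mm lying fixed on the bench; origin at the centre of its underside.
- jar: Bystander: standing glass screw jar with a steel cap, 62 mm diameter, 75 mm high; origin under its centre.
- hammer: Bystander: hammer lying on the bench, 260 mm long along its x; origin under its middle.
- offcut: Bystander: small L-shaped plywood offcut, 100 mm long, 18 mm thick; origin at its underside.
Mind the look-alikes: they are no part of the job. Several things have the shape of the board; the one meant has the colours described above.

How it is judged:
By the outcome, as a careful person would: the job done as asked, in the order asked, and still so for the second after the job is handed in, with the robot touching nothing.
It also fails if it takes over 69 s, if anything falls off the work surface, if the arm or the gripper's body presses on something with over 40 N, if the wrist force passes 120 N, or if a joint passes its speed limit or range.

## Robot

A 6-joint arm with a two-finger parallel gripper is mounted at the origin on the work surface. World frame = base frame: x ahead of the robot, y to its left, z up, the work surface at z = 0. Lengths are in mm, angles in rad, forces in N, time in s.
With the tool pointing down it reaches from about 275 to 750 mm from the base axis. Payload 10.2 kg.
Tool frame: the origin (TCP) lies at the very end of the fingers, on their centre line; the grasp point (between the pads) lies 19 mm behind it; z points along the fingers, y is the line along which they close (so a half turn about z gives the same grasp; the last joint's range is limited). The gripper opens to 85 mm and grips with 20 to 120 N. Pads are 22 mm wide; open, the fingers measure 114 mm over their backs; the gripper's body (76 mm by 85 mm) begins 54 mm behind the grasp point. The pads swing forward as they close: fully open they stand 13 mm farther back than shut.
Start: joints at [1.042, 0.313, 1.498, -0, 1.331, -0.223], TCP at [158.067, 500.645, 231.294] pointing down, gripper open.
Joint ranges: [-2.94, 2.94], [-0.97, 2.17], [0.19, 2.56], [-1.23, 4.37], [0.02, 3.11], [-2.88, 2.88]. Speed limits (rad/s): [2.39, 2.39, 3.01, 3.14, 3.14, 3.14].

## Interface

Orientations are given as a unit quaternion [w, x, y, z].
In Python, from rig import ctrl, optics gives the robot as it stands. The module is installed in compiled form; this text tells all that it offers.
- The arm moves only by the shell command python3 -m handwheel 'ROWS' [FORCE]. ROWS is JSON, a list that holds one entry, the list of rows, each a list of 5 numbers: the gripper command: -1 is fully open, 1 is shut, values between are in proportion, then the shift along the world's x, y, z in units of 50 mm (1.0 is 50 mm), then the turn about the world's z in units of 8 degrees (1.0 is 8 degrees). In form: [[[gripper, tx, ty, tz, twist], ...]]. A call has 1 to 10 rows; each row shifts and turns the commanded pose from where the row before left it; what a row does not reach is not made up. A row lasts 1/10 s, in which the tool goes at most 50 mm and 8.59 degrees, less where a joint would pass 70% of its speed; a pose out of reach is approached as far as the arm can. A call is refused whole if a number of a shift passes 1 or a number of a turn 1, either way. A call with a gripper value outside its range is refused whole. The fingers move at their own pace and stop on an object; FORCE is the grip in N (left out, the last holds). Time passes only in rows, so rows that do not move let the fingers close. It gives the time, the measured TCP pose, the force, the opening and the grip force at its end, in the units of the state.
- ctrl.sense(): the state, without advancing time (a new reading comes with each control period).
- optics.capture(name): name is "side" or "top"; returns a dict with "img" (420x560x3 uint8, blue, green, red), "K" (3x3 intrinsics, pixels), "R" (3x3) and "t" (3): a world point X has camera coordinates R X + t. Camera axes: x right, y down, z forward; pixel columns grow to the right and rows downward; lengths in mm; the calibration is good to about 2 mm. A picture is of the moment at which its call begins. There is no depth.
- ctrl.finish_job(): hands the job in; it is judged then, once.
The state is a dict: "time_s": time; "joints": joint angles; "dq": joint speeds; "tau": joint torques, N m; "eef_pos": TCP position; "ee_rot": TCP orientation; "force": force on the tool from outside, world axes, zero at the start; "wrist_torque": the same for the moment, N m; "grip_width": opening from 0.0 (shut) to 1.0 (fully open); "grip_force": force on a finger pad.
Only numpy, scipy, OpenCV 4.12 (cv2) and the standard library are available. Lean on these libraries where they do the work, as an engineer would, in place of code of your own. Each camera call takes 0.05 s, during which the arm holds its last target. There are 200 camera calls.

## Working session

There is one attempt and no reset: what is moved stays moved. The work goes in short steps, Python scripts to look and compute and a shell command to move; the robot and the scene stay as the last step left them, time stands still between calls to the robot, and variables do not carry over. Pictures are saved under pics/ and viewed, at most 10 in all, crops included, and the job is handed in when it is done.

```bash
mkdir -p pics
cat > h.py <<'E'
import numpy as np, cv2
from rig import ctrl, optics
def cap(n,f=None):
    c=optics.capture(n)
    if f: cv2.imwrite('pics/'+f,c['img'])
    return c
def ray(c,u,v,z):
    R,t,K=map(np.array,(c['R'],c['t'],c['K'])); o=-R.T@t.ravel(); d=R.T@np.linalg.solve(K,[u,v,1.])
    return o+d*(z-o[2])/d[2]
def proj(c,X):
    p=np.array(c['K'])@(np.array(c['R'])@np.array(X,float)+np.array(c['t']).ravel()); return p[:2]/p[2]
E
python3 - <<'E'
from h import *
a=cap('top','t0.png');b=cap('side','s0.png')
for c in(a,b): print(c['K'],c['R'],c['t'])
s=ctrl.sense();print(s['eef_pos'],s['ee_rot'],s['force'],s['grip_width'],s['time_s'])
E
```

```text
[[421.78354246   0.         279.17317021]
 [  0.         421.78354246 206.70017447]
 [  0.           0.           1.        ]] [[-0.00501049 -0.99950193  0.03115757]
 [-0.99363408  0.00146954 -0.11264616]
 [ 0.11254427 -0.03152364 -0.99314654]] [ -27.34683642  560.40918996 1082.73647528]
[[464.2392965    0.         279.94823999]
 [  0.         464.2392965  213.37605877]
 [  0.           0.           1.        ]] [[ 0.84120676 -0.54068793 -0.00526717]
 [-0.31790551 -0.48667342 -0.8136861 ]
 [ 0.43738686  0.68615271 -0.58128064]] [-471.05908519  236.66912113 1183.93156027]
[157.96131335 500.44390655 230.79500965] [-2.14853452e-04  1.52326934e-01  9.88329997e-01 -5.24833019e-04] [-0.33293219  0.21980505  0.00263281] 1.0006023773816202 0.1
```

View pics/t0.png

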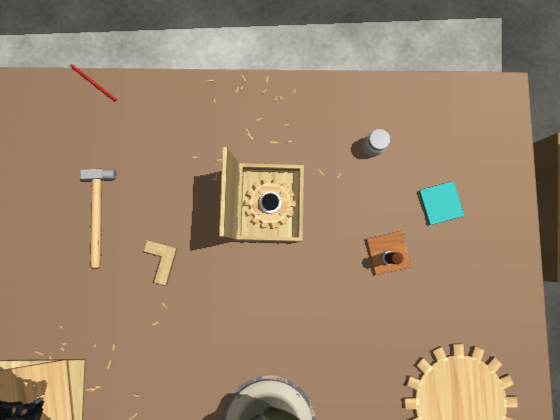

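View pics/s0.png

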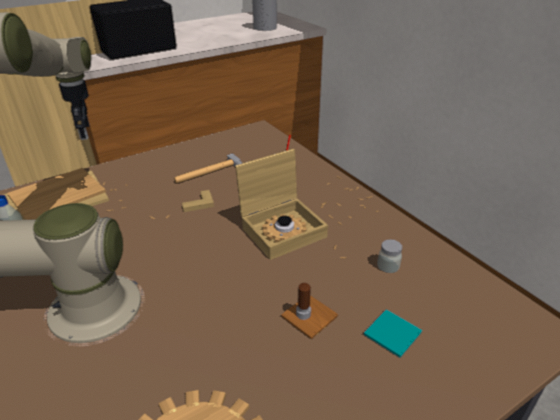

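Top view: the housing is at about (270,203) with the black cover at (270,202) and its lid open on the left (world +y). The red-brown board is at (389,253) with the tool's handle cap at about (397,258), and the teal square is the look-alike. The side view agrees, with the tool at (304,300) and the cover at (285,221).

```bash
cat > m.py <<'E'
from h import *
def blobs(m,amin=30):
    n,l,s,c=cv2.connectedComponentsWithStats(m.astype(np.uint8)); return [(s[i],c[i]) for i in range(1,n) if s[i][4]>=amin]
if __name__=='__main__':
    for n in('top','side'):
        c=cap(n); im=c['img'].astype(int); g=im.max(2)
        x0,y0,x1,y1=(245,180,295,228) if n=='top' else (270,208,300,236)
        m=np.zeros(g.shape,bool); m[y0:y1,x0:x1]=g[y0:y1,x0:x1]<45
        for s,p in blobs(m): print(n,'cover',s,p,ray(c,*(s[:2]+(s[2:4]-1)/2),52),ray(c,*p,52))
        x0,y0,x1,y1=(355,220,425,285) if n=='top' else (275,275,345,340)
        m=np.zeros(g.shape,bool); sub=im[y0:y1,x0:x1]; m[y0:y1,x0:x1]=(sub[...,2]<110)&(sub[...,2]>sub[...,0]*1.5)&(sub[...,2]>40)
        for s,p in blobs(m): print(n,'handle?',s,p,ray(c,*p,107))
        cv2.imwrite(f'pics/{n}z.png',0)if 0 else None
        crop=c['img'][(170 if n=='top' else 140):(290 if n=='top' else 345),(215 if n=='top' else 225):(425 if n=='top' else 350)]
        globals()[n]=cv2.resize(crop,None,fx=1.9 if n=='top' else 2.9,fy=1.9 if n=='top' else 2.9,interpolation=cv2.INTER_CUBIC)
    h=np.zeros((600,800,3),np.uint8); h[:top.shape[0],:top.shape[1]]=top; h[:side.shape[0],800-side.shape[1]:]=side
    cv2.imwrite('pics/z1.png',h)
E
python3 m.py
```

```text
top cover [262 194  16  16 198] [269.83838384 201.45959596] [571.69280706  -3.4676844   52.        ] [571.79761907  -4.34669311  52.        ]
top handle? [362 239  24  37 271] [371.33948339 259.80073801] [ 420.77106167 -251.70228147  107.        ]
top handle? [389 252  10  12  53] [393.62264151 258.05660377] [ 424.71586939 -306.85039364  107.        ]
side cover [278 217  13   9  91] [283.94505495 220.61538462] [564.33366248 -16.16167721  52.        ] [565.25521206 -14.44890786  52.        ]
side handle? [282 282  29  34 434] [299.77880184 298.18663594] [ 392.29630756 -345.38051914  107.        ]
side handle? [279 315  34  24 109] [295.32110092 326.87155963] [ 336.6676382  -409.00460079  107.        ]
```

View pics/z1.png

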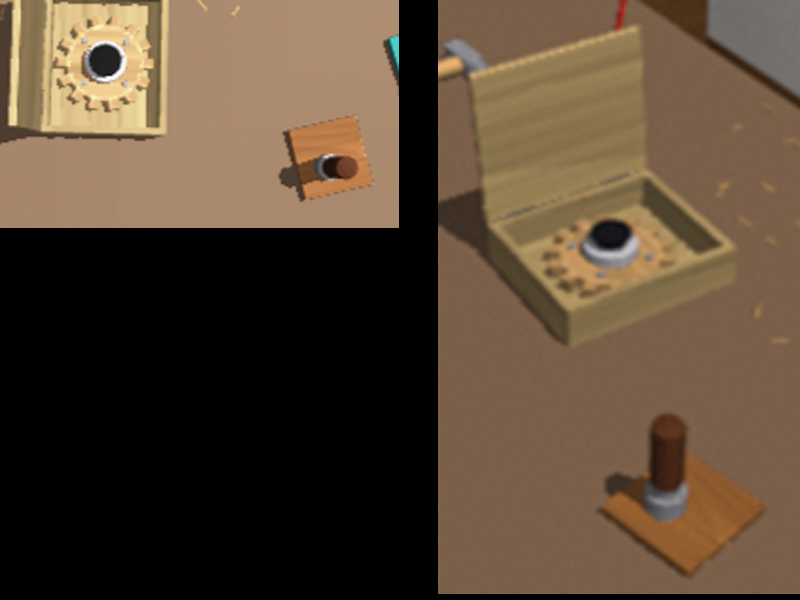

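The crops show the cover square on the hub, its centre at about top (270,202) and side (284.5,221). The handle cap is at about top (397,258) and side (304,287), with the foot toward the left front of the board.

```bash
cat >> h.py <<'E'
def tri(cs,ps):
    A=[];b=[]
    for c,p in zip(cs,ps):
        R,t,K=map(np.array,(c['R'],c['t'],c['K'])); o=-R.T@t.ravel(); d=R.T@np.linalg.solve(K,[*p,1.]); d/=np.linalg.norm(d)
        P=np.eye(3)-np.outer(d,d); A.append(P); b.append(P@o)
    return np.linalg.solve(sum(A),sum(b))
E
python3 - <<'E'
from m import *
a=cap('top');b=cap('side')
for n,c,(x0,y0,x1,y1) in(('top',a,(250,185,290,220)),('side',b,(272,208,298,232))):
    for th in (60,80,100):
        m=np.zeros((420,560),bool); m[y0:y1,x0:x1]=c['img'][y0:y1,x0:x1].max(2)<th
        for s,p in blobs(m): print(n,th,s,p,ray(c,*p,50))
print('cov tri',tri([a,b],[(270.1,201.8),(284.3,220.7)]))
print('cap tri',tri([a,b],[(397.1,257.9),(304,287.2)]), ray(a,397.1,257.9,107),ray(b,304,287.2,107))
# teeth/hub-independent: rim corners of housing (top crop) and board corners
for u,v in [(43,0),(167,0),(165,134),(43,130)]: print('rim',ray(a,215+u/1.9,170+v/1.9,46))
for u,v in [(288,131),(355,116),(372,186),(304,199)]: print('brd',ray(a,215+u/1.9,170+v/1.9,12))
# lid edge side view
for u,v in [(470,72),(638,30)]: print('lid', (225+(u-438)/2.9,140+v/2.9))
im=a['img'][160:250,210:320]; bs=b['img'][140:260,225:335]
o=np.zeros((480,800,3),np.uint8); r=cv2.resize(im,None,fx=3.6,fy=3.6,interpolation=2);s=cv2.resize(bs,None,fx=3.6,fy=3.6,interpolation=2)
o[:r.shape[0],:396]=r;o[:s.shape[0],400:796]=s;cv2.imwrite('pics/z2.png',o)
E
```

```text
top 60 [262 194  16  16 204] [269.79901961 201.49509804] [571.9565296   -4.26302996  50.        ]
top 80 [262 194  17  16 214] [269.71962617 201.40654206] [572.18900341  -4.05705015  50.        ]
top 100 [262 194  17  17 220] [269.71818182 201.49545455] [571.95582367  -4.05271237  50.        ]
side 60 [277 216  14  10 104] [283.90384615 220.45192308] [567.083863   -11.41970536  50.        ]
side 80 [277 216  15  10 116] [283.69827586 220.48275862] [566.48137162 -11.21272336  50.        ]
side 100 [276 216  16  10 123] [283.76422764 220.45528455] [566.72326536 -11.20459419  50.        ]
cov tri [572.24561545  -5.23505349  43.11968336]
cap tri [ 424.62707672 -317.10730266  101.02867539] [ 425.05167563 -315.46712825  107.        ] [ 420.60774141 -321.83247666  107.        ]
rim [655.96081729  80.00174281  46.        ]
rim [656.18329486 -91.88837277  46.        ]
rim [470.4587851  -87.04411286  46.        ]
rim [476.53761475  78.91475427  46.        ]
brd [ 475.10012689 -264.19608146   12.        ]
brd [ 495.97997692 -360.60836502   12.        ]
brd [ 397.43549349 -381.00533979   12.        ]
brd [ 379.98560299 -284.05267512   12.        ]
lid (236.0344827586207, 164.82758620689654)
lid (293.9655172413793, 150.3448275862069)
```

View pics/z2.png

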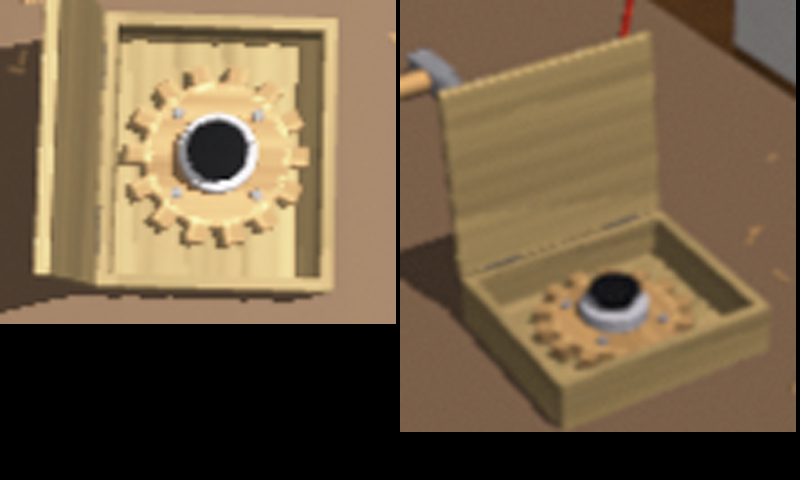

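The two views disagree by about 7 mm on one plane, so I will use the gripper's known position near the target to check the cameras. First I'll go above the tool.

```bash
R='[-1,0.22,-0.68,0,0]'; python3 -m handwheel '[[[-1,0.22,-0.68,0,0],[-1,0.22,-0.68,0,0],[-1,0.22,-0.68,0,0],[-1,0.22,-0.68,0,0],[-1,0.22,-0.68,0,0],[-1,0.22,-0.68,0,0],[-1,0.22,-0.68,0,0],[-1,0.22,-0.68,0,0]]]' 100
python3 -m handwheel '[[[-1,0.22,-0.68,0,0],[-1,0.22,-0.68,0,0],[-1,0.22,-0.68,0,0],[-1,0.22,-0.68,0,0],[-1,0.22,-0.68,0,0],[-1,0.22,-0.68,0,0],[-1,0.22,-0.68,0,0],[-1,0.22,-0.68,0,0]]]'
python3 -m handwheel '[[[-1,0.22,-0.68,0,0],[-1,0.22,-0.68,0,0],[-1,0.22,-0.68,0,0],[-1,0.22,-0.68,0,0],[-1,0.22,-0.68,0,0],[-1,0.22,-0.68,0,0],[-1,0.22,-0.68,0,0],[-1,0.22,-0.68,0,0],[-1,0,0,0,0],[-1,0,0,0,0]]]'
python3 - <<'E'
from h import *
a=cap('top');b=cap('side');s=ctrl.sense();P=s['eef_pos'];print(P,s['ee_rot'],s['force'])
pa=proj(a,P);pb=proj(b,P);print(pa,pb)
def cr(c,p,r=50):
    u,v=map(int,p);u=max(r,min(559-r,u));v=max(r,min(419-r,v));im=c['img'].copy();print('crop origin',u-r,v-r,'x4');return cv2.resize(im[v-r:v+r,u-r:u+r],None,fx=4,fy=4,interpolation=2)
cv2.imwrite('pics/z3.png',np.hstack([cr(a,pa),cr(b,pb)]))
E
```

```text
time_s: 1.1
eef_pos: [246.1, 227.4, 231.4]
ee_rot: [0.0, 0.152, 0.988, 0.0]
force: [1.2, 0.8, -0.0]
grip_width: 1.001
grip_force: 0.0
time_s: 1.9
eef_pos: [334.2, -44.9, 231.5]
ee_rot: [0.0, 0.153, 0.988, -0.0]
force: [0.8, -0.2, 0.3]
grip_width: 1.0
grip_force: 0.0
time_s: 2.9
eef_pos: [421.9, -315.4, 230.8]
ee_rot: [-0.0, 0.153, 0.988, 0.0]
force: [-0.2, 0.6, 0.4]
grip_width: 1.003
grip_force: 0.0
[ 421.9493554  -314.55732482  231.36787635] [-5.99875523e-05  1.52040337e-01  9.88374280e-01  1.20314473e-04] [-0.04821773  0.35991052 -0.13211134]
[414.53024762 259.80590496] [303.99831432 244.08708367]
crop origin 364 209 x4
crop origin 253 194 x4
```

View pics/z3.png

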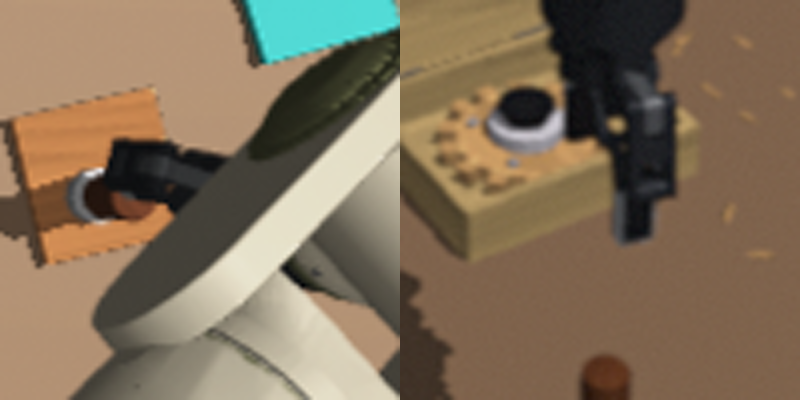

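The side view shows the near fingertip end at px (311,253.5), the far finger at about (299,227) and the handle cap centred at about (304,286). The top view is mostly hidden by the arm, with one fingertip at about (392,251).

Run:
```python
from h import *
a=cap('top');b=cap('side');P=np.array(ctrl.sense()['eef_pos'])
for d in(43,50,57):
  for z in (0,13): print(d,z,proj(b,P+[-.3*d,-.953*d,z]),proj(b,P+[.3*d,.953*d,z]),proj(a,P+[.3*d,.953*d,z]))
# handle: side mask centre line
c=b['img'][270:320,285:325].astype(int); m=(c[...,2]<115)&(c[...,2]>c[...,0]*1.6)&(c[...,1]<70)
for r in range(0,50,3):
    x=np.where(m[r])[0]
    if len(x): print(270+r,285+x.min(),285+x.max())
for z in (12,32,42,107): print(z,proj(b,[423,-318,z]),proj(a,[423,-318,z]))
```

```text
43 0 [310.18575032 256.36897256] [298.26521322 232.38447239] [395.52758817 253.84639201]
43 13 [310.38713857 251.67401811] [298.36731974 227.81952456] [397.39202716 253.83640776]
50 0 [311.22840596 258.46682891] [297.36194176 230.56706145] [392.42995306 252.88275639]
50 13 [311.43904593 253.76163005] [297.45701161 226.01292999] [394.24977181 252.85890846]
57 0 [312.28283633 260.58837638] [296.46801192 228.76844616] [389.33249523 251.91917591]
57 13 [312.50292544 255.87300188] [296.5561853  224.22515299] [391.10769888 251.8814659 ]
285 299 308
288 298 309
291 298 310
294 298 309
297 298 309
300 298 309
303 286 309
306 285 308
309 285 295
312 292 295
315 296 296
318 285 285
12 [302.94030434 313.707661  ] [387.09973443 258.38654229]
32 [303.13320504 308.06486415] [389.27058248 258.45545599]
42 [303.23114868 305.19978362] [390.3854421  258.49084727]
107 [303.89327921 285.83091632] [398.15399937 258.73746057]
```

```bash
python3 -m handwheel '[[[-1,0.02,-0.06,-0.4,0],[-1,0,0,-0.5,0],[-1,0,0,-0.5,0],[-1,0,0,-0.4,0],[-1,0,0,-0.4,0],[-1,0,0,-0.4,0],[-1,0,0,-0.4,0],[-1,0,0,-0.32,0],[-1,0,0,0,0],[-1,0,0,0,0]]]'
python3 -m handwheel '[[[1,0,0,0,0],[1,0,0,0,0],[1,0,0,0,0],[1,0,0,0,0],[1,0,0,0,0],[1,0,0,0,0],[1,0,0,0,0],[1,0,0,0,0],[1,0,0,0,0],[1,0,0,0,0]]]' 100
```

```text
time_s: 4.1
eef_pos: [423.3, -318.2, 66.0]
ee_rot: [0.0, 0.152, 0.988, -0.0]
force: [0.2, 0.8, 1.0]
grip_width: 0.998
grip_force: 0.0
time_s: 5.1
eef_pos: [423.3, -318.3, 65.8]
ee_rot: [0.0, 0.152, 0.988, -0.0]
force: [-0.1, 2.1, 5.7]
grip_width: 0.329
grip_force: 97.7
```

```bash
python3 -m handwheel '[[[1,0,0,0.1,0],[1,0,0,0.3,0],[1,0,0,0.3,0],[1,0,0,0.3,0],[1,0,0,0.3,0],[1,0,0,0.3,0],[1,0,0,0,0]]]'
python3 -m handwheel '[[[1,0.24,0.5,0,0],[1,0.24,0.5,0,0],[1,0.24,0.5,0,0],[1,0.24,0.5,0,0],[1,0.24,0.5,0,0],[1,0.24,0.5,0,0],[1,0.24,0.5,0,0],[1,0.24,0.5,0,0],[1,0.24,0.5,0,0],[1,0.24,0.5,0,0]]]'
python3 -m handwheel '[[[1,0.24,0.5,0,0],[1,0.24,0.5,0,0],[1,0.04,0.2,0,0],[1,0,0,0,0],[1,0,0,0,0],[1,0,0,0,0]]]'
python3 - <<'E'
from h import *
a=cap('top');b=cap('side');s=ctrl.sense();P=np.array(s['eef_pos']);print(P,s['force'])
print(proj(a,P),proj(b,P-[0,0,54]))
cv2.imwrite('pics/z4.png',np.hstack([cv2.resize(c['img'][y:y+100,x:x+100],None,fx=4,fy=4,interpolation=2) for c,x,y in((a,220,150),(b,235,140))]))
E
```

```text
time_s: 5.8
eef_pos: [423.5, -318.9, 146.8]
ee_rot: [0.001, 0.152, 0.988, -0.001]
force: [0.4, -0.8, -4.0]
grip_width: 0.331
grip_force: 98.4
time_s: 6.8
eef_pos: [543.0, -67.2, 144.1]
ee_rot: [-0.001, 0.152, 0.988, 0.0]
force: [0.2, -0.9, -4.2]
grip_width: 0.327
grip_force: 98.8
time_s: 7.4
eef_pos: [568.7, -9.4, 145.1]
ee_rot: [-0.0, 0.153, 0.988, -0.0]
force: [-0.8, 0.4, -3.4]
grip_width: 0.321
grip_force: 98.8
[568.8518991   -9.25626949 145.29866191] [ 0.26444126 -0.06579593 -2.97494262]
[272.26718939 197.78185221] [284.00029712 208.65844448]
```

View pics/z4.png

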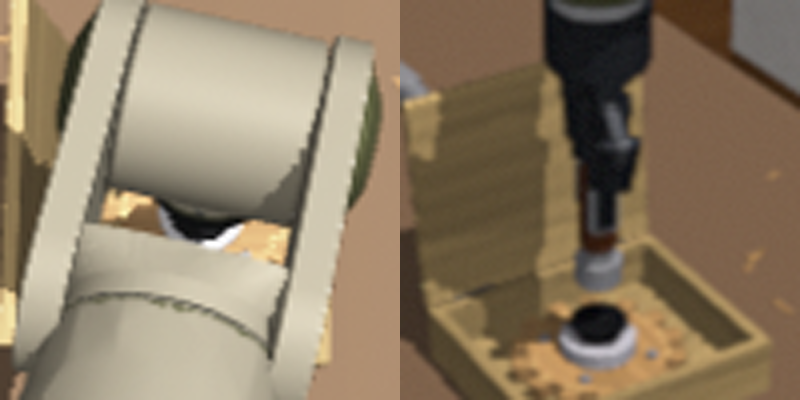

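Side view: the steel foot hangs upright at about px (285,209), just above the cover at px (284,220). The top view is mostly blocked by the forearm. I'll measure foot against cover in the side view.

```bash
cat > f.py <<'E'
from m import *
b=cap('side'); im=b['img'].astype(int); P=np.array(ctrl.sense()['eef_pos']); zf=P[2]-53.8
sat=im.max(2)-im.min(2)
m=np.zeros(sat.shape,bool); m[195:216,272:298]=((sat<25)&(im.max(2)>75))[195:216,272:298]
for s,p in blobs(m): print('foot',s,p)
for r in range(196,216):
    x=np.where(m[r])[0]
    if len(x): print(r,x.min(),x.max(),len(x))
hub=np.zeros(sat.shape,bool); hub[212:236,270:300]=((sat<40)&(im.max(2)>120))[212:236,270:300]
for s,p in blobs(hub): print('hub',s,p)
blk=np.zeros(sat.shape,bool); blk[212:236,270:300]=(im.max(2)<80)[212:236,270:300]
for s,p in blobs(blk): print('cover',s,p, s[:2]+(s[2:4]-1)/2)
print('TCP',P,'pred foot face',proj(b,[P[0],P[1],zf]),'foot mid',proj(b,[P[0],P[1],zf+10]))
for z in (52,47,38): print('under TCP',z,proj(b,[P[0],P[1],z]))
print('px per mm x,y',proj(b,[P[0]+10,P[1],52])-proj(b,[P[0],P[1],52]),proj(b,[P[0],P[1]+10,52])-proj(b,[P[0],P[1],52]))
E
python3 f.py
```

```text
foot [279 202  12  11  90] [285.         207.36666667]
197 283 288 2
202 287 289 3
203 279 290 5
204 279 290 10
205 279 290 11
206 279 290 11
207 281 289 9
208 280 289 10
209 279 289 11
210 279 289 11
211 280 288 9
212 282 285 4
hub [275 221  19  12 107] [285.57009346 227.30841121]
cover [276 216  15  10 115] [283.59130435 220.43478261] [283.  220.5]
TCP [568.9108886   -9.12179649 145.31560653] pred foot face [283.99213062 208.57028127] foot mid [283.9914389  205.78754484]
under TCP 52 [283.99480766 219.33976196]
under TCP 47 [283.99514013 220.67724791]
under TCP 38 [283.99573511 223.07077247]
px per mm x,y [ 2.77549851 -1.07230389] [-1.80869223 -1.63935643]
```

```bash
python3 -m handwheel '[[[1,-0.01,0.04,-0.16,0],[1,0,0,-0.16,0],[1,0,0,-0.16,0],[1,0,0,-0.14,0],[1,0,0,0,0],[1,0,0,0,0],[1,0,0,0,0]]]'
python3 - <<'E'
from h import *
a=cap('top');b=cap('side');P=np.array(ctrl.sense()['eef_pos']);print(P)
z=P[2]-53.8; print(z,proj(b,[P[0],P[1],z]),proj(b,[P[0],P[1],52]),proj(a,[P[0],P[1],z]))
cv2.imwrite('pics/z5.png',np.hstack([cv2.resize(c['img'][y:y+50,x:x+50],None,fx=8,fy=8,interpolation=0) for c,x,y in((a,245,180),(b,260,190))]))
E
```

```text
time_s: 8.25
eef_pos: [568.8, -6.4, 114.6]
ee_rot: [0.0, 0.152, 0.988, -0.0]
force: [0.0, 0.3, -3.2]
grip_width: 0.334
grip_force: 98.8
[568.75615726  -6.38907326 114.65368661]
60.85368661056769 [283.45314778 216.52621918] [283.45573085 218.90677408] [270.66591189 202.20069284]
```

View pics/z5.png

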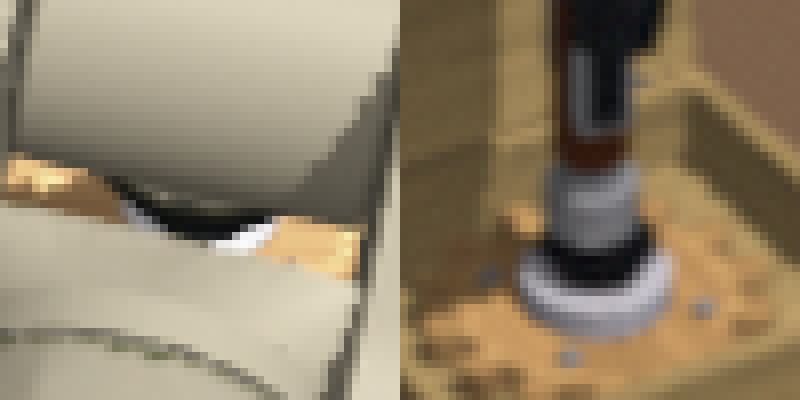

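Foot and hub are concentric in the side view (columns about 594 and 593 in the crop), and the foot's front edge sits where a centred foot should. I'll press slowly.

```bash
python3 -m handwheel '[[[1,0,0,-0.03,0],[1,0,0,-0.03,0],[1,0,0,-0.03,0],[1,0,0,-0.02,0],[1,0,0,-0.02,0],[1,0,0,-0.02,0],[1,0,0,0,0]]]'
python3 -m handwheel '[[[1,0,0,-0.02,0],[1,0,0,-0.02,0],[1,0,0,-0.02,0],[1,0,0,-0.02,0],[1,0,0,0,0]]]'
```

```text
time_s: 9.05
eef_pos: [568.5, -6.3, 106.6]
ee_rot: [-0.0, 0.152, 0.988, 0.0]
force: [0.7, 0.3, -3.8]
grip_width: 0.331
grip_force: 98.8
time_s: 9.55
eef_pos: [568.8, -6.5, 103.3]
ee_rot: [0.0, 0.152, 0.988, -0.0]
force: [-1.0, -1.2, 1.9]
grip_width: 0.33
grip_force: 99.1
```

```bash
python3 -m handwheel '[[[1,0,0,-0.02,0],[1,0,0,-0.02,0],[1,0,0,-0.02,0],[1,0,0,0,0]]]'; python3 -c "
from h import *;print(ctrl.sense()['wrist_torque'])"
python3 -m handwheel '[[[1,0,0,-0.02,0],[1,0,0,-0.02,0],[1,0,0,-0.02,0],[1,0,0,0,0]]]';  python3 -c "
from h import *;print(ctrl.sense()['wrist_torque'])"
```

```text
time_s: 9.95
eef_pos: [568.3, -6.2, 99.1]
ee_rot: [-0.001, 0.152, 0.988, 0.0]
force: [-0.0, -0.6, -3.3]
grip_width: 0.331
grip_force: 99.0
[ 0.02856333 -0.01180536 -0.00226104]
time_s: 10.35
eef_pos: [568.6, -6.4, 96.8]
ee_rot: [-0.0, 0.152, 0.988, -0.0]
force: [-0.4, -0.0, -2.3]
grip_width: 0.323
grip_force: 99.1
[-0.07638204  0.06605707 -0.01142464]
```

```bash
python3 -m handwheel '[[[1,0,0,-0.02,0],[1,0,0,-0.02,0],[1,0,0,0,0],[1,0,0,0,0]]]'
```

```text
time_s: 10.75
eef_pos: [569.0, -6.5, 96.4]
ee_rot: [0.001, 0.152, 0.988, -0.0]
force: [-4.3, -0.4, 10.5]
grip_width: 0.329
grip_force: 99.9
```

```bash
python3 -m handwheel '[[[1,0,0,0.05,0],[1,0,0,0.1,0],[1,0,0,0.2,0],[1,0,0,0.3,0],[1,0,0,0.3,0],[1,0,0,0,0],[1,0,0,0,0]]]'
python3 -c "
from m import *
b=cap('side');im=b['img'].astype(int);m=np.zeros(im.shape[:2],bool);m[214:236,270:300]=(im.max(2)<80)[214:236,270:300]
for s,p in blobs(m): print('cover',s,p)
s=proj(b,[569,-7,52]);print(s,proj(b,[569,-7,43]))"
python3 -m handwheel '[[[1,-0.24,-0.52,0,0],[1,-0.24,-0.52,0,0],[1,-0.24,-0.52,0,0],[1,-0.24,-0.52,0,0],[1,-0.24,-0.52,0,0],[1,-0.24,-0.52,0,0],[1,-0.24,-0.52,0,0],[1,-0.24,-0.52,0,0],[1,-0.24,-0.52,0,0],[1,-0.24,-0.52,0,0]]]'
python3 -m handwheel '[[[1,-0.24,-0.52,0,0],[1,-0.18,-0.52,0,0],[1,0,0,0,0],[1,0,0,0,0],[1,0,0,0,0]]]'
```

```text
time_s: 11.45
eef_pos: [568.5, -6.3, 142.2]
ee_rot: [0.0, 0.152, 0.988, 0.0]
force: [0.1, 0.3, -4.1]
grip_width: 0.332
grip_force: 99.1
cover [277 219  14   8  94] [283.67021277 222.31914894]
[283.63435033 218.98101325] [283.63629121 221.38327082]
time_s: 12.5
eef_pos: [447.7, -267.1, 141.5]
ee_rot: [-0.001, 0.152, 0.988, 0.0]
force: [0.4, -0.2, -3.7]
grip_width: 0.332
grip_force: 98.9
time_s: 13.0
eef_pos: [427.7, -317.5, 141.9]
ee_rot: [-0.0, 0.152, 0.988, 0.0]
force: [0.8, 0.7, -3.1]
grip_width: 0.329
grip_force: 99.3
```

```bash
python3 -m handwheel '[[[1,0,0,-0.3,0],[1,0,0,-0.3,0],[1,0,0,-0.3,0],[1,0,0,-0.3,0],[1,0,0,-0.2,0],[1,0,0,-0.04,0],[1,0,0,-0.03,0],[1,0,0,-0.02,0],[1,0,0,0,0],[1,0,0,0,0]]]'
```

```text
time_s: 14.0
eef_pos: [427.7, -318.5, 68.2]
ee_rot: [0.0, 0.152, 0.988, -0.0]
force: [-0.5, 0.5, -3.2]
grip_width: 0.329
grip_force: 99.3
```

```bash
python3 -m handwheel '[[[1,0,0,-0.02,0],[1,0,0,-0.02,0],[1,0,0,-0.01,0],[1,0,0,0,0],[1,0,0,0,0]]]'
```

```text
time_s: 14.5
eef_pos: [427.7, -318.5, 65.9]
ee_rot: [0.0, 0.152, 0.988, -0.0]
force: [-1.8, 1.3, 5.4]
grip_width: 0.333
grip_force: 99.8
```

```bash
python3 -m handwheel '[[[0.3,0,0,0,0],[0.2,0,0,0,0],[0,0,0,0,0],[-0.5,0,0,0,0],[-1,0,0,0,0],[-1,0,0,0,0],[-1,0,0,0,0],[-1,0,0,0,0],[-1,0,0,0,0],[-1,0,0,0,0]]]'
python3 -m handwheel '[[[-1,0,0,0.1,0],[-1,0,0,0.2,0],[-1,0,0,0.4,0],[-1,0,0,0.5,0],[-1,0,0,0.5,0],[-1,0,0,0.5,0],[-1,0,0,0.5,0],[-1,0,0,0.5,0],[-1,0,0,0.4,0],[-1,0,0,0,0]]]'
python3 - <<'E'
from h import *
b=cap('side')
cv2.imwrite('pics/z6.png',cv2.resize(b['img'][130:350,190:390],None,fx=2.7,fy=2.7,interpolation=2))
E
```

```text
time_s: 15.5
eef_pos: [427.6, -318.4, 65.3]
ee_rot: [-0.0, 0.152, 0.988, -0.0]
force: [0.6, -0.4, 0.3]
grip_width: 0.998
grip_force: 0.0
time_s: 16.5
eef_pos: [428.2, -319.0, 248.6]
ee_rot: [0.002, 0.152, 0.988, -0.002]
force: [-0.5, 0.1, -1.0]
grip_width: 0.998
grip_force: 0.0
```

View pics/z6.png

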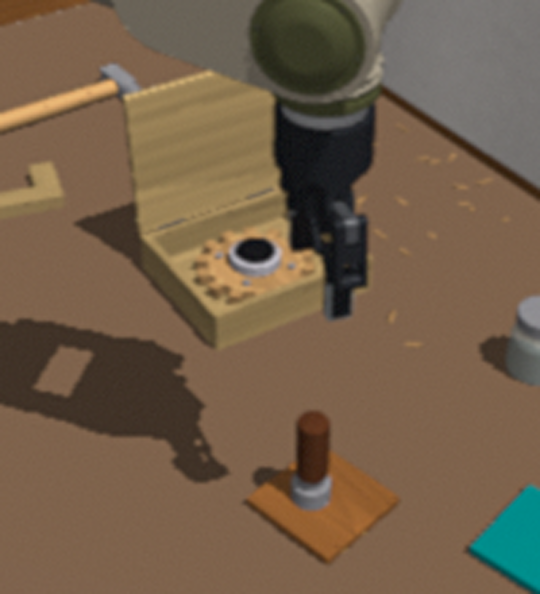

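The tool stands upright on its board, cleanly released, and the cover lies flush on the hub. Next I'll work out the lid geometry.

```bash
python3 - <<'E'
from h import *
a=cap('top');b=cap('side')
print(ray(a,221.5,200,212),ray(a,223.3,160,212),ray(a,219.7,235.8,212))
# side: lid top corners from z2 crop
for p in ((441,95),(650,34)):
    q=((p[0]-400)/3.6+225-.4,p[1]/3.6+140-.4); print(q,[ray(b,*q,z).round() for z in(205,212)])
yh=78
for th in (1.75,1.57,1.4,1.2,1,.8,.6,.4,.2,.1,0):
    r=150; print(th,round(yh-r*np.cos(th)+9*np.sin(th)+15,1),round(46.5+r*np.sin(th)+9*np.cos(th),1),'edge',round(yh-170*np.cos(th)+9*np.sin(th),1),round(46.5+170*np.sin(th)+9*np.cos(th),1))
E
python3 -m handwheel '[[[1,0.26,0.9,0.5,0],[1,0.26,0.9,0.3,0],[1,0.26,0.9,0,0],[1,0.26,0.9,0,0],[1,0.26,0.9,0,0],[1,0.26,0.9,0,0],[1,0.26,0.9,0,0],[1,0.26,0.9,0,0],[1,0.26,0.9,0,0],[1,0.26,0.9,0,0]]]' 40
python3 -m handwheel '[[[1,0.2,0.6,0,0],[1,0,0.4,0,0],[1,0,0,0,0],[1,0,0,0,0],[1,0,0,0,0]]]'
```

```text
[555.00926019 103.88269993 212.        ] [645.03798899 100.81037424 212.        ] [476.07781986 106.9880903  212.        ]
(235.98888888888888, 165.98888888888888) [array([481., 113., 205.]), array([476., 102., 212.])]
(294.0444444444445, 149.04444444444445) [array([682., 107., 205.]), array([674.,  96., 212.])]
1.75 128.6 192.5 edge 117.2 212.2
1.57 101.9 196.5 edge 86.9 216.5
1.4 76.4 195.8 edge 58.0 215.6
1.2 47.0 189.6 edge 24.8 208.2
1 19.5 177.6 edge -6.3 194.4
0.8 -5.0 160.4 edge -34.0 174.7
0.6 -25.7 138.6 edge -57.2 149.9
0.4 -41.7 113.2 edge -75.1 121.0
0.2 -52.2 85.1 edge -86.8 89.1
0.1 -55.4 70.4 edge -90.3 72.4
0 -57.0 55.5 edge -92.0 55.5
time_s: 17.65
eef_pos: [556.7, 131.0, 282.6]
ee_rot: [-0.001, 0.152, 0.988, -0.0]
force: [0.6, -0.5, 1.0]
grip_width: -0.005
grip_force: 0.0
time_s: 18.15
eef_pos: [566.8, 178.1, 283.4]
ee_rot: [-0.0, 0.153, 0.988, -0.0]
force: [-0.9, -0.1, -0.1]
grip_width: 0.001
grip_force: 0.0
```

```bash
python3 -m handwheel '[[[1,0,0,-0.4,0],[1,0,0,-0.4,0],[1,0,0,-0.4,0],[1,0,0,-0.4,0],[1,0,-0.2,-0.12,0],[1,0,-0.3,0,0],[1,0,-0.3,0,0],[1,0,-0.2,0,0],[1,0,0,0,0]]]'
python3 -m handwheel '[[[1,0,-0.06,0,0],[1,0,-0.06,0,0],[1,0,-0.06,0,0],[1,0,-0.06,0,0],[1,0,-0.06,0,0],[1,0,-0.06,0,0],[1,0,-0.06,0,0],[1,0,-0.06,0,0]]]'
```

```text
time_s: 19.05
eef_pos: [567.2, 127.2, 198.7]
ee_rot: [0.001, 0.153, 0.988, 0.0]
force: [-0.4, 0.1, 0.4]
grip_width: -0.001
grip_force: 0.0
time_s: 19.85
eef_pos: [566.8, 104.8, 197.9]
ee_rot: [-0.0, 0.152, 0.988, 0.0]
force: [-0.6, 2.3, 1.0]
grip_width: -0.001
grip_force: 0.9
```

```bash
python3 -m handwheel '[[[1,0,-0.1,0,0],[1,0,-0.1,0,0],[1,0,-0.1,0,0],[1,0,-0.1,0,0],[1,0,-0.1,0,0],[1,0,-0.1,-0.01,0],[1,0,-0.1,-0.02,0],[1,0,-0.1,-0.02,0],[1,0,-0.1,-0.03,0],[1,0,-0.1,-0.03,0]]]'
python3 -m handwheel '[[[1,0,-0.1,-0.03,0],[1,0,-0.1,-0.03,0],[1,0,-0.1,-0.04,0],[1,0,-0.1,-0.04,0],[1,0,-0.1,-0.05,0],[1,0,-0.1,-0.05,0],[1,0,-0.1,-0.06,0],[1,0,-0.1,-0.06,0]]]'
```

```text
time_s: 20.85
eef_pos: [567.0, 54.5, 192.4]
ee_rot: [0.0, 0.152, 0.988, -0.0]
force: [0.4, 1.2, 1.1]
grip_width: 0.005
grip_force: 0.7
time_s: 21.65
eef_pos: [566.8, 14.6, 174.1]
ee_rot: [-0.0, 0.152, 0.988, -0.0]
force: [-1.3, 1.3, 1.6]
grip_width: -0.001
grip_force: 0.6
```

```bash
python3 -m handwheel '[[[1,0,-0.08,-0.056,0],[1,0,-0.08,-0.056,0],[1,0,-0.08,-0.056,0],[1,0,-0.08,-0.056,0],[1,0,-0.08,-0.06,0],[1,0,-0.08,-0.086,0],[1,0,-0.08,-0.086,0],[1,0,-0.08,-0.086,0],[1,0,-0.08,-0.086,0],[1,0,-0.08,-0.086,0]]]'
python3 -m handwheel '[[[1,0,-0.053,-0.085,0],[1,0,-0.053,-0.085,0],[1,0,-0.053,-0.085,0],[1,0,-0.053,-0.085,0],[1,0,-0.053,-0.085,0],[1,0,-0.053,-0.085,0],[1,0,-0.04,-0.09,0],[1,0,-0.04,-0.09,0],[1,0,-0.035,-0.09,0]]]'
```

```text
time_s: 22.65
eef_pos: [566.7, -25.3, 138.2]
ee_rot: [-0.0, 0.152, 0.988, 0.0]
force: [-0.1, 0.3, 0.6]
grip_width: 0.002
grip_force: 0.5
time_s: 23.55
eef_pos: [566.8, -46.8, 99.2]
ee_rot: [-0.0, 0.152, 0.988, -0.0]
force: [-0.3, 0.2, 0.6]
grip_width: 0.003
grip_force: 0.4
```

```bash
python3 -m handwheel '[[[1,0,-0.03,-0.07,0],[1,0,-0.03,-0.07,0],[1,0,-0.03,-0.07,0],[1,0,-0.02,-0.07,0],[1,0,-0.015,-0.06,0],[1,0,-0.015,-0.06,0],[1,0,-0.01,-0.06,0],[1,0,-0.01,-0.06,0],[1,0,-0.01,-0.06,0]]]'
python3 -m handwheel '[[[1,0,-0.01,-0.05,0],[1,0,0,-0.05,0],[1,0,0,-0.04,0],[1,0,0,-0.04,0],[1,0,0,-0.03,0],[1,0,0,-0.03,0],[1,0,0,0,0]]]'
```

```text
time_s: 24.45
eef_pos: [566.9, -55.3, 70.5]
ee_rot: [0.0, 0.152, 0.988, -0.0]
force: [-0.2, -1.0, 0.3]
grip_width: 0.001
grip_force: 0.3
time_s: 25.15
eef_pos: [566.7, -55.5, 58.4]
ee_rot: [-0.0, 0.152, 0.988, 0.0]
force: [0.1, 0.9, -0.2]
grip_width: -0.002
grip_force: 0.0
```

```bash
python3 -m handwheel '[[[1,0,0,-0.02,0],[1,0,0,-0.02,0],[1,0,0,-0.02,0],[1,0,0,0,0],[1,0,0,0,0]]]'
python3 -m handwheel '[[[1,0,0,-0.02,0],[1,0,0,0,0],[1,0,0,0,0]]]'
```

```text
time_s: 25.65
eef_pos: [566.8, -55.6, 55.6]
ee_rot: [-0.0, 0.152, 0.988, 0.0]
force: [0.0, 0.1, 0.4]
grip_width: -0.003
grip_force: 0.1
time_s: 25.95
eef_pos: [566.8, -55.6, 55.5]
ee_rot: [0.0, 0.152, 0.988, -0.0]
force: [-3.0, 1.4, 9.7]
grip_width: 0.003
grip_force: 4.3
```

```bash
python3 -m handwheel '[[[1,0,0,0.1,0],[1,0,0,0.3,0],[1,0,0,0.5,0],[1,0,0,0.6,0],[1,0,0,0.7,0],[1,-0.3,-0.4,0.7,0],[1,-0.5,-0.5,0.5,0],[1,-0.5,-0.5,0,0],[1,-0.5,-0.5,0,0],[1,0,0,0,0]]]'
python3 - <<'E'
from h import *
b=cap('side');a=cap('top');
cv2.imwrite('pics/z7.png',np.hstack([cv2.resize(c['img'][y:y+210,x:x+190],None,fx=2.1,fy=2.1,interpolation=2) for c,x,y in((a,240,110),(b,190,140))])[:600,:800])
E
```

```text
time_s: 26.95
eef_pos: [474.9, -152.7, 225.0]
ee_rot: [-0.0, 0.154, 0.988, -0.0]
force: [-0.0, 0.7, 0.9]
grip_width: 0.003
grip_force: 0.0
```

View pics/z7.png

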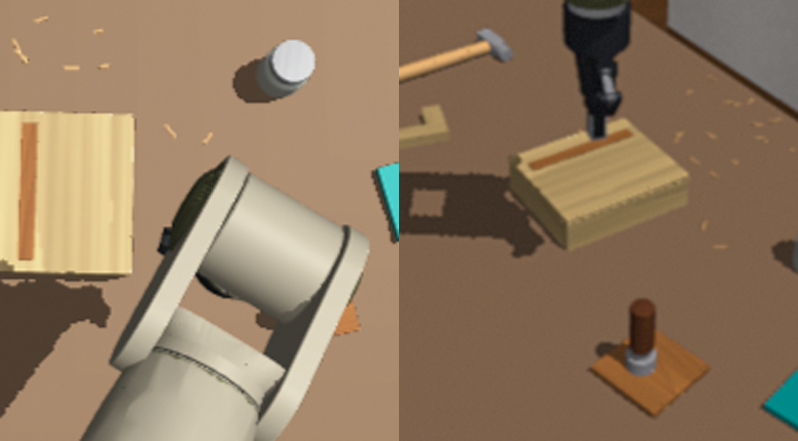

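Both views show the lid flat on the housing, with its free edge at about (133,190) in the top crop. The tool stands upright on its board and the bystanders in view look untouched.

```bash
python3 -c "
from rig import ctrl
print(ctrl.finish_job())"
```

```text
the job is handed in; nothing more can be done
None
```

The cover was pressed home with the tool, the tool stands upright and released on its board, the lid was lowered gently until fully closed, and the job was handed in at about 27 s of the 69 s allowed.

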